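Raise the counterweighted lamp and start the dust extractor

TASK

Get the nail dust extractor ready for the next client: push the low lamp up by its head from below, without gripping it, until it passes its balance point and stays parked up by itself. Then press the extractor's power button fully down and let it go. Do not touch the lamp's counterweight, and leave the bottles, jar and buffing block where they stand.

Things in the scene. Friction and masses are not known exactly. Their poses are not given: they have to be found in the camera images.
- extractor: White table-top dust extractor, fixed to the table: a flat box 325 by 240 by 35 mm high with a square grille. Origin on its underside: the box spans x = -200 to +125 mm, y = -120 to +120 mm. It stands sideways to the robot: its x axis runs from the lamp head's side (robot's right) to the lamp post's (left), 0.9 to 1.7 rad anticlockwise from world x; y points roughly to the robot; z up.
- lamp_pivot (a point): Hinge axis of the lamp, on its post (two aluminium cheeks, 54 mm wide over all, up to 156 mm above the table), at x = +100 mm, y = 0 of the extractor and 140 mm above the table. The hinge axis is the extractor's y axis.
- lamp_head (a point): Centre of the underside of the lamp head, a white bar 50 mm along the boom, 140 mm wide, 22 mm thick, at the end of a 14 mm round boom running from the pivot along the extractor's -x. It lies 200 mm from the pivot along the boom, 11 mm below the boom's centreline; the free edge is 225 mm from the pivot. Lamp down: boom level, underside 129 mm above the table, 94 mm above the extractor.
- lamp (a joint): Angle of the lamp boom: 0 = down and level (start, on its lower stop), growing as the head swings up and over towards the extractor's +x; 1.4 rad = upper stop, boom nearly upright, head 370 mm above the table. It balances between 0.65 and 0.9 rad: let go below that it falls again, above it swings to the upper stop by itself and stays. Lightly damped; lifting the head takes about 1 to 3 N.
- counterweight: Brass cylinder, 46 mm diameter and 34 mm long, on a short rod rigidly joined to the boom; not to be touched. Origin at the lamp pivot. With the lamp down the rod leans 30 degrees from upright towards the extractor's +x and the cylinder lies 70 to 104 mm from the pivot along it; as the lamp rises it swings back and down behind the post.
- power_top (a point): Centre of the top of the round power button (26 mm diameter, off-white in a grey housing) on the extractor's top, beyond the lamp head on the side away from the post: x = -165 mm, y = -50 mm of the extractor. Pressed straight down. The lamp head does not cover it.
- power (a joint): Travel of the power button: 0 = up, 0.006 m = fully down; a spring pushes it back up, about 4 N when fully down.
- remover: White bottle, 60 mm diameter, 150 mm high, standing on the table beyond the lamp post; leave alone. Origin: centre of its underside.
- cream_jar: Small white jar with a brass lid, 56 mm diameter, 45 mm high, standing on the extractor's top beside the lamp post; leave alone. Origin: centre of its underside.
- polish: Small amber glass polish bottle with a black cap, 32 mm diameter, 75 mm high, standing on the extractor's top beside the lamp post; leave alone. Origin: centre of its underside.
- buffer: Grey buffing block, 95 by 27 by 27 mm, lying on the table beyond the lamp post; leave alone. Origin: centre of its underside.

How it is judged (in metres and radians):
On the way, in this order (a step that is already met when the one before it is completed fails the run):
1. the lamp has gone over its balance point and stands up, with nothing of the robot touching it (value of joint lamp above 1.2 rad and contact force between each of the fingers, the arm and lamp below 0.1 N), for 0.2 s.
2. the power button is pressed fully down (value of joint power above 0.005 m), for 0.05 s.
At the end, for the whole second after the job is handed in: The lamp stands up by itself at its upper stop (joint above 1.2 rad, at rest), and the power button, pressed at least 5 mm down after that, has come back up (below 1.5 mm) (value of joint lamp above 1.2 rad and velocity of joint lamp between -0.05 and 0.05 rad/s and value of joint power below 0.0015 m); the robot touches nothing.
It fails at once if the power button is pressed while the lamp is still down (value of joint power above 0.004 m and value of joint lamp below 1 rad).
It fails at once if the lamp is gripped or forced (more than 20 N) (contact force between any of the fingers, the arm and lamp above 20 N).
It fails at once if the counterweight is touched (contact force between any of the fingers, the arm and counterweight above 0.5 N).
It fails at once if a bottle, the jar or the buffing block is moved more than 20 mm (distance of any of remover, cream_jar, polish, buffer from where it was at the start of the episode above 0.02 m).
It fails at once if a bottle or the jar is tipped over (angle between any of remover, cream_jar, polish's own z axis and vertical above 0.5 rad).
It also fails if it takes over 42 s, if anything falls off the work surface, if the arm or the gripper's body presses on something with over 40 N, if the wrist force passes 120 N, or if a joint passes its speed limit or range.

ROBOT

A 6-joint arm with a two-finger parallel gripper is mounted at the origin on the work surface. World frame = base frame: x ahead of the robot, y to its left, z up, the work surface at z = 0. Lengths are in mm, angles in rad, forces in N, time in s.
With the tool pointing down it reaches from about 375 to 925 mm from the base axis. Payload 5.7 kg.
Tool frame: the origin (TCP) lies midway between the tips of the shut fingers; the grasp point (between the pads) lies 19 mm behind it; x points along the fingers, z is the direction in which the jaws open and shut, and the axes are right-handed (so a half turn about x gives the same grasp; the last joint's range is limited). The gripper opens to 88 mm and grips with 3 to 60 N. Pads are 20 mm wide; open, the fingers measure 115 mm over their backs; the gripper's body (75 mm by 178 mm) begins 61 mm behind the grasp point.
Start: joints at [1.063, 0.359, 1.51, -0, 1.272, -0.115], TCP at [229.656, 554.275, 222.623] pointing down, gripper open.
Joint ranges: [-2.97, 2.97], [-1.01, 2.36], [0.21, 2.38], [-0.96, 4.11], [0.2, 2.71], [-2.98, 2.98]. Speed limits (rad/s): [2.39, 2.39, 3.14, 3.14, 3.14, 3.14].

INTERFACE

Orientations are given as a unit quaternion [w, x, y, z].
In Python, from rig import arm gives the robot as it stands. The module is installed in compiled form; this text tells all that it offers.
- The arm moves only by the tool send_rows, never from a script. Its arguments are lists of equal length, an entry for each row: "fingers": the opening, from 0 (shut) to 1 (fully open); "slide": the shift along the tool's x, y, z in m, a list of three; "twist": the turn about the tool's x in rad. A call has exactly 5 rows; each row shifts and turns the commanded pose from where the row before left it, along the tool's axes as they then stand; what a row does not reach is not made up. A row lasts 1/8 s, in which the tool goes at most 62.5 mm and 10.7 degrees, less where a joint would pass 70% of its speed; a pose out of reach is approached as far as the arm can. A call with a gripper value outside its range is refused whole. The fingers move at their own pace and stop on an object; "grip_force" is the grip in N (left out, the last holds). Time passes only in rows, so rows that do not move let the fingers close, or fill a call up. It gives the time, the measured TCP pose, the force and the opening at its end, in the units of the state.
- arm.read_state(): the state, without advancing time (a new reading comes with each control period).
- arm.read_camera(name): name is "side" or "top" or "wrist"; returns the picture (420x560x3 uint8, red, green, blue); there is no depth.
- arm.calibration(name): a dict with "K" (3x3 intrinsics, pixels), "R" (3x3) and "t" (3): a world point X has camera coordinates R X + t; the wrist camera has in their place "T_tool_cam" (4x4, takes a point from camera to tool coordinates, whose origin is the TCP and whose axes are the tool frame's). Camera axes: x right, y down, z forward; pixel columns grow to the right and rows downward; lengths in mm; the calibration is good to about 2 mm. A picture is of the moment at which its call begins: read the wrist's pose just before it. calibration takes no time and is no camera call.
- arm.close_job(): hands the job in, once; it reports no verdict.
Trained networks look in the newest picture that a camera, given by its name, has taken for a name from the list of things; names that differ only in an ending like _2 or _b are one class to them, and where a whole thing is asked for, a point or a joint stands for the part that bears it (a point fixed in the world has none). Each returns a list of dicts, best first, with "score" (0 to 1); they miss things now and then, are a little off and sometimes report something else, mostly with a low value. They report only what shows in the picture. A call takes as long as a camera call.
- arm.cut_out(name, camera): "region" (420x560 bool, what is visible of it) and "bbox" ([left, top, right, bottom] in pixels, round what is visible of it).
The state is a dict: "clock": time; "qpos": joint angles; "joint_velocities": joint speeds; "effort": joint torques, N m; "ee_pos": TCP position; "ee_rot": TCP orientation; "contact_force": force on the tool from outside, world axes, zero at the start; "ft_torque": the same for the moment, N m; "gripper_width": opening from 0.0 (shut) to 1.0 (fully open).
Only numpy, scipy, OpenCV 4.12 (cv2) and the standard library are available. Lean on these libraries where they do the work, as an engineer would, in place of code of your own. Each camera call takes 0.05 s, during which the arm holds its last target.

## Working session

There is one attempt and no reset: what is moved stays moved. The work goes in short steps, Python scripts to look and compute and a tool call to move; the robot and the scene stay as the last step left them, time stands still between calls to the robot, and variables do not carry over. Pictures are saved under pics/ and viewed, and the job is handed in when it is done.

Besides the shell and the picture viewer there is one more tool, called after "Call:" in YAML: its name, and indented under it one key for each argument. send_rows: Moves the arm, as the interface text tells. Its arguments: {"type":"object","properties":{"fingers":{"type":"array","items":{"type":"number"}},"slide":{"type":"array","items":{"type":"array","items":{"type":"number"}}},"twist":{"type":"array","items":{"type":"number"}},"grip_force":{"type":"number"}},"required":["fingers","slide","twist"]}

```bash
mkdir -p pics; python3 - <<'E'
from rig import arm
import cv2,numpy as np
s=arm.read_state();print(s)
for c in ["side","top"]:
    im=arm.read_camera(c);cv2.imwrite(f"pics/{c}0.png",im[:,:,::-1])
    k=arm.calibration(c);print(c,k)
    for n in ["extractor","lamp_head","power_top","lamp_pivot","counterweight","cream_jar","polish","remover","buffer"]:
        try:
            r=arm.cut_out(n,c)
            print(n,[(round(x["score"],2),[int(v) for v in x["bbox"]]) for x in r])
        except Exception as e: print(n,e)
print(arm.calibration("wrist"))
E
```

```text
{'clock': 0.0, 'qpos': array([ 1.06287977e+00,  3.59490987e-01,  1.51140131e+00, -1.65429228e-05,
        1.27251573e+00, -1.15135021e-01]), 'joint_velocities': array([ 0.00032965, -0.00111276,  0.00072088, -0.00144104,  0.00116504,
        0.0016863 ]), 'effort': array([-1.48442981e-03, -5.15367186e+01, -2.70726156e+01,  6.72410661e-02,
        3.48541606e-02, -1.29094474e-04]), 'ee_pos': array([229.35410056, 553.69586241, 221.8297942 ]), 'ee_rot': array([ 0.58738424, -0.39312238,  0.58852135,  0.39252665]), 'contact_force': array([0.18492184, 0.21890523, 0.12195602]), 'ft_torque': array([ 0.00165854, -0.02813525, -0.00934693]), 'gripper_width': 0.9984733359433298}
side {'K': array([[491.14372756,   0.        , 283.053042  ],
       [  0.        , 491.14372756, 211.22965249],
       [  0.        ,   0.        ,   1.        ]]), 'R': array([[ 0.92297631, -0.38443214,  0.01807384],
       [-0.26783947, -0.67535631, -0.68713599],
       [ 0.27636344,  0.62936935, -0.72630398]]), 't': array([-634.75376694,  260.03778033,  742.38805218])}
extractor [(0.88, [201, 127, 375, 405]), (0.7, [1
[... 1017 characters left out ...]
180, 303, 197])]
remover [(0.88, [229, 150, 260, 189])]
buffer [(0.72, [224, 166, 410, 306]), (0.67, [209, 231, 223, 276]), (0.66, [228, 150, 258, 188]), (0.28, [225, 186, 264, 212])]
{'K': array([[340.68768047,   0.        , 282.12826371],
       [  0.        , 340.68768047, 215.17775633],
       [  0.        ,   0.        ,   1.        ]]), 'T_tool_cam': array([[ 4.85108268e-04, -2.93333280e-01,  9.56010121e-01,
        -1.61366903e+02],
       [ 9.95741661e-05, -9.56010215e-01, -2.93333359e-01,
         8.14854229e+01],
       [ 9.99999877e-01,  2.37492348e-04, -4.34560043e-04,
         1.34437976e-01],
       [ 0.00000000e+00,  0.00000000e+00,  0.00000000e+00,
         1.00000000e+00]])}
```

View pics/side0.png

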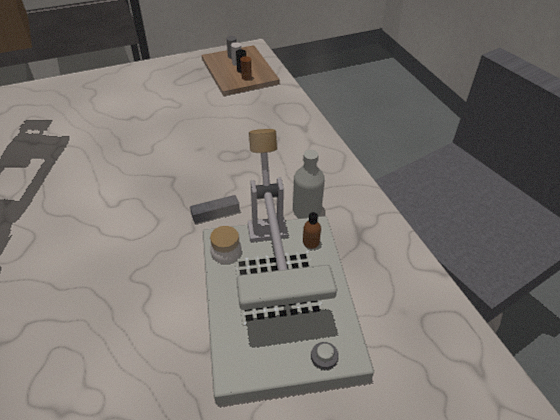

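View pics/top0.png

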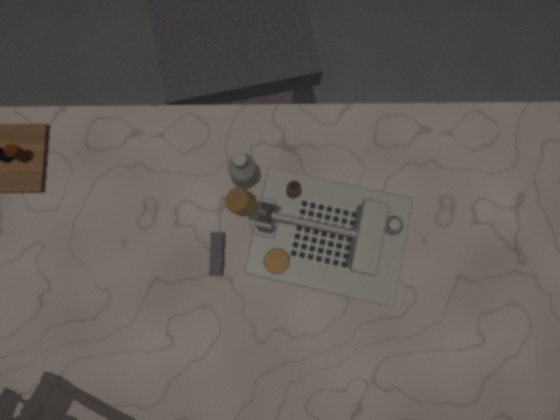

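Side view: extractor with lamp head at about (285,287), button at (324,354), counterweight at (263,140). Top view: head at (371,237), button at (394,225), post at (265,217). Next I'll zoom in for corners.

```bash
python3 - <<'E'
import cv2
a=cv2.imread("pics/top0.png")[140:320,200:430];cv2.imwrite("pics/t0z.png",cv2.convertScaleAbs(cv2.resize(a,None,fx=3.3,fy=3.3,interpolation=cv2.INTER_CUBIC),alpha=1.6))
a=cv2.imread("pics/side0.png")[200:420,180:400];cv2.imwrite("pics/s0z.png",cv2.convertScaleAbs(cv2.resize(a,None,fx=2.7,fy=2.7,interpolation=cv2.INTER_CUBIC),alpha=1.3))
E
```

```text
(no output)
```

View pics/t0z.png

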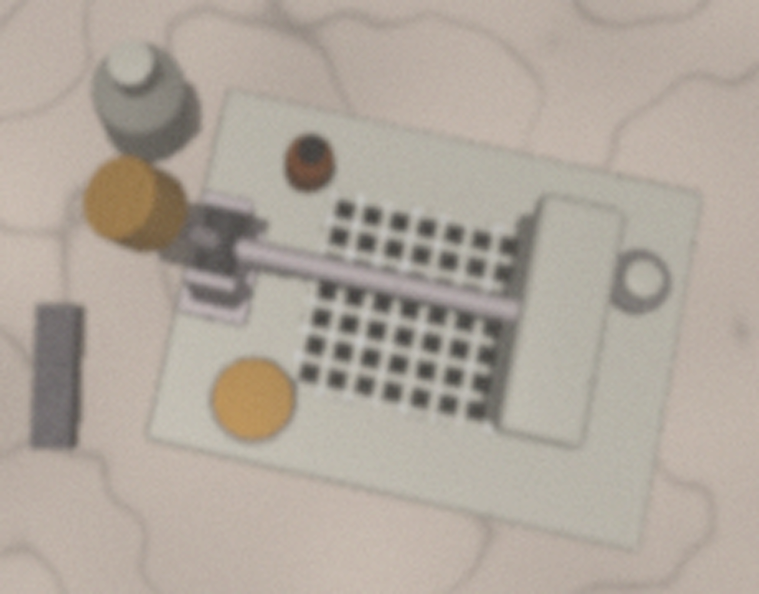

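View pics/s0z.png

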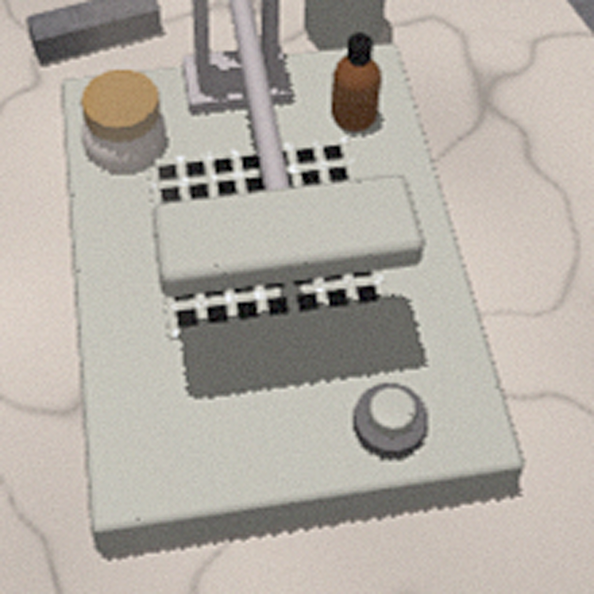

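```bash
cat > h.py <<'E'
import numpy as np,cv2
from scipy.optimize import least_squares
from rig import arm
def proj(c,X):
    k=arm.calibration(c);p=(np.asarray(X)@k["R"].T+k["t"])@k["K"].T
    return p[:,:2]/p[:,2:]
def Ex(p,P):
    x,y,th=p;c,s=np.cos(th),np.sin(th);P=np.asarray(P,float)
    return np.c_[x+c*P[:,0]-s*P[:,1],y+s*P[:,0]+c*P[:,1],P[:,2]]
E
python3 - <<'E'
from h import *
C=[[125,-120,35],[-200,-120,35],[-200,120,35],[125,120,35]]
t=np.array([[269.7,166.7],[412.7,198.8],[392.7,306.4],[244.8,272.1]])
s=np.array([[326.3,217.8],[373,371.1],[214.8,396.3],[203.3,230.4]])
for w in [(1,1),(1,0),(0,1)]:
    f=lambda p:np.r_[w[0]*(proj("top",Ex(p,C))-t).ravel(),w[1]*(proj("side",Ex(p,C))-s).ravel()]
    r=least_squares(f,[600,0,1.4]);p=r.x;print(p,np.abs(r.fun).max())
    if w==(1,1):
        print(r.fun.round(1)); np.save("p.npy",p)
    Q=[[-165,-50,50],[100,0,140],[-100,0,151],[-125,70,151],[-125,-70,151],[-75,70,151],[100+87*.5,0,140+87*.866]]
    print(Ex(p,Q).round(),proj("top",Ex(p,Q)).round(),proj("side",Ex(p,Q)).round())
E
```

```text
[644.82393567 -67.72152037   1.33782916] 3.173266141044337
[-0.9 -0.6  1.3 -0.5  1.5  1.8 -1.4  1.   0.8 -3.2  2.4  1.3 -1.1  0.5
 -0.9 -2.3]
[[ 655. -240.   50.]
 [ 668.   30.  140.]
 [ 622. -165.  151.]
 [ 548. -173.  151.]
 [ 684. -206.  151.]
 [ 559. -125.  151.]
 [ 678.   72.  215.]] [[394. 225.]
 [267. 214.]
 [371. 237.]
 [377. 277.]
 [391. 204.]
 [350. 271.]
 [241. 202.]] [[325. 353.]
 [267. 191.]
 [287. 282.]
 [240. 303.]
 [339. 291.]
 [236. 274.]
 [263. 140.]]
[645.94466235 -67.44658984   1.33679457] 1.584553951438096
[[ 656. -240.   50.]
 [ 669.   30.  140.]
 [ 623. -165.  151.]
 [ 549. -173.  151.]
 [ 685. -205.  151.]
 [ 560. -124.  151.]
 [ 679.   72.  215.]] [[394. 225.]
 [266. 213.]
 [371. 236.]
 [377. 276.]
 [391. 203.]
 [350. 270.]
 [241. 201.]] [[326. 352.]
 [268. 191.]
 [287. 282.]
 [240. 303.]
 [339. 290.]
 [237. 274.]
 [264. 140.]]
[644.07890134 -67.97192153   1.33896891] 3.0249822934317194
[[ 655. -240.   50.]
 [ 667.   29.  140.]
 [ 621. -165.  151.]
 [ 547. -174.  151.]
 [ 683. -206.  151.]
 [ 559. -125.  151.]
 [ 677.   72.  215.]] [[395. 225.]
 [267. 214.]
 [371. 237.]
 [377. 277.]
 [391. 204.]
 [351. 271.]
 [241. 203.]] [[325. 353.]
 [267. 191.]
 [286. 282.]
 [239. 304.]
 [338. 291.]
 [236. 274.]
 [263. 141.]]
```

```bash
cat >> h.py <<'E'
from scipy.spatial.transform import Rotation as Ro
def st(): 
    s=arm.read_state();w,x,y,z=s["ee_rot"];R=Ro.from_quat([x,y,z,w]).as_matrix();return s,s["ee_pos"],R
def show(p=None):
    s,q,R=st();p=np.load("p.npy")
    c,n=np.cos(p[2]),np.sin(p[2]);d=q[:2]-p[:2]
    e=np.array([c*d[0]+n*d[1],-n*d[0]+c*d[1],q[2]])
    F=s["contact_force"];print("t",round(s["clock"],2),"w",q.round(1),"ext",e.round(1),"yaw",np.arctan2(R[1,2],R[0,2]).round(4),"tilt",R[:,0].round(3),"Fext",np.round([c*F[0]+n*F[1],-n*F[0]+c*F[1],F[2]],2),"grip",round(s["gripper_width"],2),"q",s["qpos"].round(2))
    return e
def plan(ext,yaw,n=5,step=60):
    "rows toward ext target; slide first in current frame then twist"
    s,q,R=st();p=np.load("p.npy");T=Ex(p,[ext])[0];y=np.arctan2(R[1,2],R[0,2])
    for i in range(n):
        d=T-q;L=np.linalg.norm(d);d=d*min(1,step/max(L,1e-6))
        z=np.array([np.cos(y),np.sin(y),0]);x=np.array([0,0,-1.]);yy=np.cross(z,x)
        tw=np.clip(-(yaw-y),-.18,.18)
        print([round(float(v)/1000,3) for v in (d@x,d@yy,d@z)],round(float(tw),3))
        q=q+d;y-=tw
E
python3 - <<'E'
from h import *
show();plan([-175,0,222],-.233,20,50)
E
```

```text
t 1.0 w [229.6 554.3 222.6] ext [509.3 547.6 222.6] yaw 1.178 tilt [-0. -0. -1.] Fext [ 0.53  0.7  -0.04] grip 1.0 q [ 1.06  0.36  1.51 -0.    1.27 -0.12]
[0.0, -0.037, -0.034] 0.18
[0.0, -0.042, -0.026] 0.18
[0.0, -0.047, -0.018] 0.18
[0.0, -0.049, -0.01] 0.18
[0.0, -0.05, -0.001] 0.18
[0.0, -0.049, 0.008] 0.18
[0.0, -0.047, 0.017] 0.18
[0.0, -0.043, 0.025] 0.151
[0.0, -0.039, 0.031] -0.0
[0.0, -0.039, 0.031] -0.0
[0.0, -0.039, 0.031] -0.0
[0.0, -0.039, 0.031] -0.0
[0.0, -0.039, 0.031] -0.0
[0.0, -0.039, 0.031] -0.0
[0.0, -0.039, 0.031] -0.0
[0.0, -0.039, 0.031] -0.0
[0.0, -0.039, 0.031] -0.0
[0.0, -0.021, 0.017] -0.0
[0.0, 0.0, 0.0] -0.0
[0.0, 0.0, 0.0] -0.0
```

Call:
send_rows:
  fingers: [0,0,0,0,0]
  slide:
    - [0,-0.037,-0.034]
    - [0,-0.042,-0.026]
    - [0,-0.047,-0.018]
    - [0,-0.049,-0.01]
    - [0,-0.05,-0.001]
  twist: [0.18,0.18,0.18,0.18,0.18]
  grip_force: 10

```text
clock: 1.62
ee_pos: [337.0, 326.9, 222.8]
ee_rot: [0.701, -0.096, 0.7, 0.096]
contact_force: [1.1, -0.1, -0.5]
gripper_width: 0.471
```

Call:
send_rows:
  fingers: [0,0,0,0,0]
  slide:
    - [0,-0.049,0.008]
    - [0,-0.047,0.017]
    - [0,-0.043,0.025]
    - [0,-0.039,0.031]
    - [0,-0.039,0.031]
  twist: [0.18,0.18,0.15,0,0]

```text
clock: 2.25
ee_pos: [443.5, 101.6, 222.9]
ee_rot: [0.703, 0.082, 0.702, -0.082]
contact_force: [0.9, 0.2, -0.7]
gripper_width: 0.007
```

```bash
python3 - <<'E'
from h import *
show();plan([-175,0,222],-.233,10,50)
E
```

```text
t 2.25 w [443.5 101.6 222.9] ext [118.2 234.9 222.9] yaw -0.2322 tilt [ 0.001  0.    -1.   ] Fext [ 0.43 -0.79 -0.74] grip 0.01 q [0.07 0.15 1.81 0.   1.19 0.31]
[0.0, -0.039, 0.031] 0.001
[0.0, -0.039, 0.031] -0.0
[0.0, -0.039, 0.031] -0.0
[0.0, -0.039, 0.031] -0.0
[0.0, -0.039, 0.031] -0.0
[0.0, -0.039, 0.031] -0.0
[0.0, -0.039, 0.031] -0.0
[0.0, -0.02, 0.016] -0.0
[0.0, 0.0, 0.0] -0.0
[0.0, 0.0, 0.0] -0.0
```

Call:
send_rows:
  fingers: [0,0,0,0,0]
  slide:
    - [0,-0.039,0.031]
    - [0,-0.039,0.031]
    - [0,-0.039,0.031]
    - [0,-0.039,0.031]
    - [0,-0.039,0.031]
  twist: [0,0,0,0,0]

```text
clock: 2.88
ee_pos: [549.5, -123.9, 222.8]
ee_rot: [0.702, 0.082, 0.702, -0.082]
contact_force: [1.5, 1.0, -0.5]
gripper_width: 0.009
```

Call:
send_rows:
  fingers: [0,0,0,0,0]
  slide:
    - [0,-0.039,0.031]
    - [0,-0.039,0.031]
    - [0.02,-0.02,0.016]
    - [0.045,0,0]
    - [0.04,0,0]
  twist: [0,0,0,0,0]

```text
clock: 3.5
ee_pos: [602.3, -236.2, 116.4]
ee_rot: [0.702, 0.082, 0.702, -0.082]
contact_force: [-0.4, 0.0, -0.0]
gripper_width: 0.006
```

```bash
python3 - <<'E'
from h import *
show()
for c in ["side","wrist"]:
    cv2.imwrite(f"pics/{c}1.png",arm.read_camera(c)[:,:,::-1])
show()
E
```

```text
t 3.5 w [ 602.3 -236.2  116.4] ext [-173.8    2.5  116.4] yaw -0.2328 tilt [ 0. -0. -1.] Fext [-0.05  0.42 -0.04] grip 0.01 q [-0.48  0.53  1.51 -0.    1.1  -0.25]
t 3.6 w [ 598.8 -234.1  113.1] ext [-172.5    6.3  113.1] yaw -0.2324 tilt [-0.008  0.004 -1.   ] Fext [ 0.82  0.88 -0.05] grip 0.01 q [-0.48  0.53  1.52 -0.    1.1  -0.25]
```

View pics/side1.png

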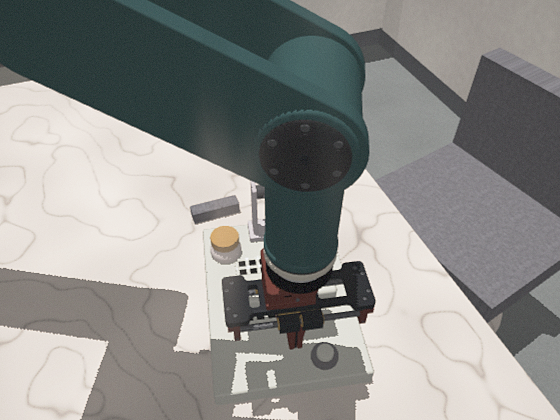

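View pics/wrist1.png

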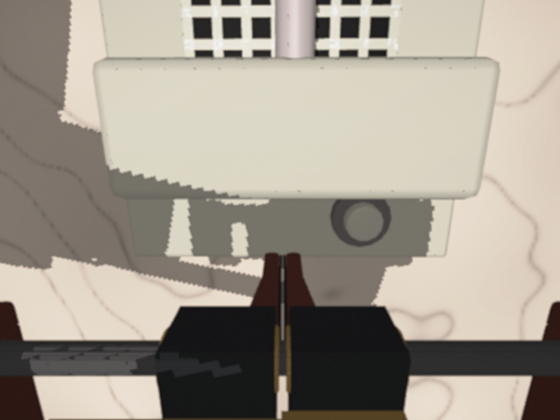

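Call:
send_rows:
  fingers: [0,0,0,0,0]
  slide:
    - [0,0.02,0]
    - [0,0.01,0]
    - [0,0.002,0]
    - [0,0,0]
    - [0,0,0]
  twist: [0,0,0,0,0]

```text
clock: 4.22
ee_pos: [609.8, -204.7, 118.1]
ee_rot: [0.703, 0.082, 0.702, -0.082]
contact_force: [0.4, 0.1, -0.7]
gripper_width: 0.006
```

```bash
python3 - <<'E'
from h import *
show()
cv2.imwrite("pics/wrist2.png",arm.read_camera("wrist")[:,:,::-1])
E
```

```text
t 4.22 w [ 609.8 -204.7  118.1] ext [-141.4    2.5  118.1] yaw -0.232 tilt [ 0.001 -0.001 -1.   ] Fext [ 0.21 -0.36 -0.68] grip 0.01 q [-0.43  0.52  1.52 -0.    1.1  -0.2 ]
```

View pics/wrist2.png

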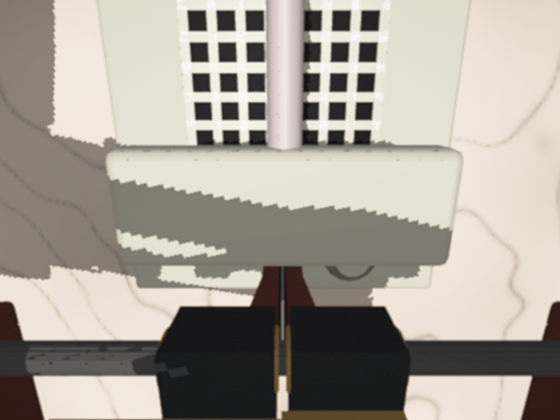

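Call:
send_rows:
  fingers: [0,0,0,0,0]
  slide:
    - [0,0.003,0]
    - [0,0.002,0]
    - [0,0.001,0]
    - [0,0,0]
    - [0,0,0]
  twist: [0,0,0,0,0]

```text
clock: 4.9
ee_pos: [610.9, -198.9, 117.6]
ee_rot: [0.702, 0.082, 0.702, -0.082]
contact_force: [-0.8, -1.5, -0.7]
gripper_width: 0.006
```

```bash
python3 - <<'E'
from h import *
show()
E
```

```text
t 4.9 w [ 610.9 -198.9  117.6] ext [-135.4    2.8  117.6] yaw -0.232 tilt [-0. -0. -1.] Fext [-1.63  0.41 -0.7 ] grip 0.01 q [-0.42  0.52  1.52 -0.    1.1  -0.19]
```

Call:
send_rows:
  fingers: [0,0,0,0,0]
  slide:
    - [0,0.001,0]
    - [0,0.0005,0]
    - [0,0,0]
    - [0,0,0]
    - [0,0,0]
  twist: [0,0,0,0,0]

```text
clock: 5.52
ee_pos: [610.9, -198.9, 117.6]
ee_rot: [0.702, 0.081, 0.703, -0.083]
contact_force: [-3.1, -7.0, -2.3]
gripper_width: 0.005
```

```bash
python3 - <<'E'
from h import *
show()
E
```

```text
t 5.53 w [ 610.9 -198.9  117.6] ext [-135.5    2.8  117.6] yaw -0.232 tilt [-0.001 -0.003 -1.   ] Fext [-7.56  1.44 -2.25] grip 0.0 q [-0.42  0.52  1.52 -0.    1.1  -0.19]
```

Call:
send_rows:
  fingers: [0,0,0,0,0]
  slide:
    - [-0.002,0,0]
    - [-0.002,0,0]
    - [-0.002,0,0]
    - [-0.002,0,0]
    - [-0.002,0,0]
  twist: [0,0,0,0,0]

```text
clock: 6.15
ee_pos: [610.8, -199.0, 127.7]
ee_rot: [0.702, 0.081, 0.703, -0.083]
contact_force: [-2.8, -5.8, -1.0]
gripper_width: 0.002
```

```bash
python3 - <<'E'
from h import *
show()
cv2.imwrite("pics/wrist3.png",arm.read_camera("wrist")[:,:,::-1])
cv2.imwrite("pics/side3.png",arm.read_camera("side")[:,:,::-1])
E
```

```text
t 6.15 w [ 610.8 -199.   127.7] ext [-135.5    2.8  127.7] yaw -0.232 tilt [-0.001 -0.003 -1.   ] Fext [-6.3   1.34 -0.97] grip 0.0 q [-0.42  0.51  1.51 -0.    1.12 -0.19]
```

View pics/wrist3.png

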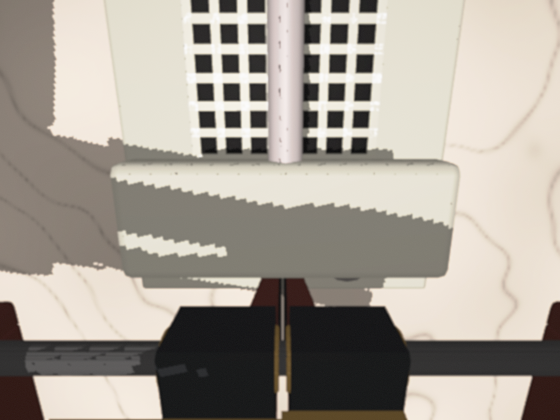

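Call:
send_rows:
  fingers: [0,0,0,0,0]
  slide:
    - [0,-0.004,0]
    - [0.012,0,0]
    - [0,0.003,0]
    - [0,0.001,0]
    - [0,0.0008,0]
  twist: [0,0,0,0,0]

```text
clock: 6.88
ee_pos: [609.9, -198.7, 115.0]
ee_rot: [0.701, 0.08, 0.703, -0.083]
contact_force: [-4.5, -12.1, -1.8]
gripper_width: 0.009
```

```bash
python3 - <<'E'
from h import *
show()
E
```

```text
t 6.88 w [ 609.9 -198.7  115. ] ext [-135.5    3.7  115. ] yaw -0.231 tilt [-0.003 -0.004 -1.   ] Fext [-12.8    1.55  -1.85] grip 0.01 q [-0.42  0.52  1.53 -0.01  1.09 -0.19]
```

Call:
send_rows:
  fingers: [0,0,0,0,0]
  slide:
    - [-0.001,0,0]
    - [-0.001,0,0]
    - [-0.002,0,0]
    - [-0.002,0,0]
    - [-0.002,0,0]
  twist: [0,0,0,0,0]

```text
clock: 7.5
ee_pos: [609.9, -198.7, 123.1]
ee_rot: [0.701, 0.08, 0.703, -0.083]
contact_force: [-4.7, -9.7, -1.8]
gripper_width: -0.001
```

```bash
python3 - <<'E'
from h import *
show()
cv2.imwrite("pics/wrist4.png",arm.read_camera("wrist")[:,:,::-1])
E
```

```text
t 7.5 w [ 609.9 -198.7  123.1] ext [-135.5    3.8  123.1] yaw -0.2314 tilt [-0.003 -0.004 -1.   ] Fext [-10.51   2.35  -1.8 ] grip -0.0 q [-0.42  0.51  1.52 -0.01  1.11 -0.19]
```

View pics/wrist4.png

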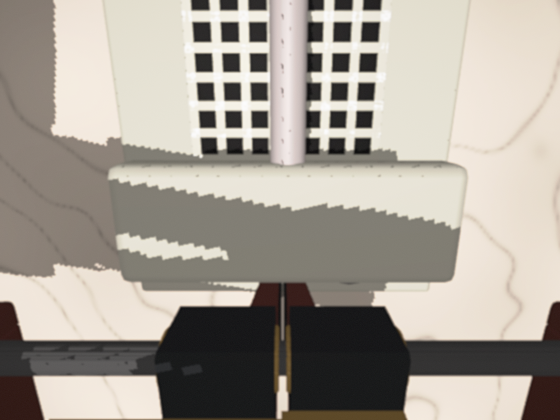

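```bash
cat >> h.py <<'E'
def head(th):
    P=[]
    for a,b in [(225,11),(175,11),(225,-11),(175,-11)]:
        for y in (-70,70):
            P.append([100-a*np.cos(th)-(-b)*np.sin(th) if 0 else 100-a*np.cos(th)+b*np.sin(th),y,140+a*np.sin(th)+b*np.cos(th)])
    return np.array(P)
def wproj(X):
    s,q,R=st();k=arm.calibration("wrist");T=k["T_tool_cam"]
    X=(np.asarray(X)-q)@R
    X=(X-T[:3,3])@T[:3,:3]
    u=X@k["K"].T;return u[:,:2]/u[:,2:]
E
python3 - <<'E'
from h import *
p=np.load("p.npy")
for th in [0,.02,.04,.06]: print(th,wproj(Ex(p,head(th)[:4])).round().tolist())
E
```

```text
0 [[452.0, 281.0], [131.0, 280.0], [472.0, 166.0], [115.0, 166.0]]
0.02 [[458.0, 285.0], [127.0, 284.0], [477.0, 167.0], [110.0, 166.0]]
0.04 [[463.0, 290.0], [122.0, 289.0], [482.0, 168.0], [106.0, 167.0]]
0.06 [[469.0, 295.0], [117.0, 294.0], [487.0, 168.0], [101.0, 168.0]]
```

Call:
send_rows:
  fingers: [0,0,0,0,0]
  slide:
    - [0,-0.03,0]
    - [-0.06,0,0]
    - [-0.05,0,0.03]
    - [-0.02,0,0.055]
    - [0,0,0.06]
  twist: [0,0,0,0,0]

```text
clock: 8.18
ee_pos: [748.3, -259.1, 257.5]
ee_rot: [0.704, 0.081, 0.7, -0.082]
contact_force: [0.9, 0.4, 0.5]
gripper_width: 0.009
```

Call:
send_rows:
  fingers: [0,0,0,0,0]
  slide:
    - [0,0,0.06]
    - [0,0,0.06]
    - [0,0,0.06]
    - [0,0,0.06]
    - [0,0,0.06]
  twist: [0,0,0,0,0]

```text
clock: 8.8
ee_pos: [957.5, -302.0, 222.2]
ee_rot: [0.727, 0.077, 0.677, -0.086]
contact_force: [-0.3, -0.7, 0.6]
gripper_width: 0.005
```

```bash
python3 - <<'E'
from h import *
show()
E
```

```text
t 8.8 w [ 957.5 -302.   222.2] ext [-155.8 -358.4  222.2] yaw -0.2311 tilt [ 0.069 -0.021 -0.997] Fext [-0.76  0.15  0.56] grip 0.0 q [-0.38  1.04  0.22  0.01  1.81 -0.14]
```

Call:
send_rows:
  fingers: [0,0,0,0,0]
  slide:
    - [-0.02,0,0.06]
    - [-0.02,0,0.06]
    - [-0.02,0,0.06]
    - [-0.02,0,0.06]
    - [-0.02,0,0.06]
  twist: [0,0,0,0,0]

```text
clock: 9.43
ee_pos: [1026.9, -304.5, 297.4]
ee_rot: [0.801, 0.061, 0.587, -0.101]
contact_force: [0.4, 0.7, -0.3]
gripper_width: 0.001
```

```bash
python3 - <<'E'
from h import *
show()
E
```

```text
t 9.43 w [1026.9 -304.5  297.4] ext [-142.1 -426.4  297.4] yaw -0.2284 tilt [ 0.291 -0.09  -0.953] Fext [ 0.79 -0.19 -0.3 ] grip 0.0 q [-0.36  0.98  0.22  0.02  1.64 -0.12]
```

Call:
send_rows:
  fingers: [0,0,0,0,0]
  slide:
    - [0,0,0.062]
    - [0,0,0.062]
    - [0,0,0.062]
    - [0,0,0.062]
    - [0,0,0.062]
  twist: [0,0,0,0,0]

```text
clock: 10.05
ee_pos: [1106.7, -312.0, 332.5]
ee_rot: [0.862, 0.046, 0.493, -0.111]
contact_force: [-0.3, -0.1, -0.3]
gripper_width: 0.008
```

```bash
python3 - <<'E'
from h import *
show()
E
```

```text
t 10.05 w [1106.7 -312.   332.5] ext [-131.1 -505.8  332.5] yaw -0.2215 tilt [ 0.49  -0.146 -0.86 ] Fext [-0.15  0.22 -0.25] grip 0.01 q [-0.34  0.98  0.22  0.03  1.41 -0.11]
```

Call:
send_rows:
  fingers: [0,0,0,0,0]
  slide:
    - [0,0,0.062]
    - [0,0,0.062]
    - [0,0,0.062]
    - [0,0,0.062]
    - [0,0,0.062]
  twist: [0,0,0,0,0]

```text
clock: 10.68
ee_pos: [1156.4, -313.2, 424.7]
ee_rot: [0.91, 0.032, 0.396, -0.119]
contact_force: [0.1, -0.1, 0.2]
gripper_width: 0.007
```

Call:
send_rows:
  fingers: [0,0,0,0,0]
  slide:
    - [0,0,0.062]
    - [0,0,0.062]
    - [0,0,0.062]
    - [0,0,0.062]
    - [0,0,0.062]
  twist: [0,0,0,0,0]

```text
clock: 11.3
ee_pos: [1172.5, -306.7, 555.6]
ee_rot: [0.945, 0.018, 0.301, -0.124]
contact_force: [0.3, 0.5, 0.2]
gripper_width: 0.008
```

```bash
python3 - <<'E'
from h import *
show()
s,q,R=st();print(R.round(3))
E
```

```text
t 11.3 w [1172.5 -306.7  555.6] ext [-110.7 -568.6  555.6] yaw -0.1912 tilt [ 0.788 -0.223 -0.573] Fext [ 0.51 -0.18  0.23] grip 0.01 q [-0.33  0.86  0.22  0.05  1.11 -0.1 ]
[[ 0.788  0.245  0.564]
 [-0.223  0.969 -0.109]
 [-0.573 -0.04   0.818]]
```

```bash
cat > fk.py <<'E'
import numpy as np
from scipy.optimize import least_squares
D=[((.3595,1.5114,1.2725),(229.35,553.7,221.8)),((.15,1.81,1.19),(443.5,101.6,222.9)),((.53,1.51,1.10),(602.3,-236.2,116.4)),((1.04,.22,1.81),(957.5,-302,222.2)),((.98,.22,1.64),(1026.9,-304.5,297.4)),((.98,.22,1.41),(1106.7,-312,332.5)),((.86,.22,1.11),(1172.5,-306.7,555.6))]
def f(p,q):
    a,h,L1,L2,o,Lt=p;q2,q3,q5=q;A=q2+q3;B=A+q5
    return np.array([a+L1*np.sin(q2)+L2*np.sin(A)+o*np.cos(A)+Lt*np.sin(B),h+L1*np.cos(q2)+L2*np.cos(A)-o*np.sin(A)+Lt*np.cos(B)])
g=lambda p:np.concatenate([f(p,q)-[np.hypot(x[0],x[1]),x[2]] for q,x in D])
r=least_squares(g,[0,350,400,400,0,250]);P=r.x
if __name__=="__main__":
    print(P.round(),r.fun.round())
    # feasibility: TCP radius, height, for elevation e below horizontal
    for e in (35,40,45,50,60):
        B=np.pi/2+np.radians(e)
        for R in (500,530,560,590,620):
          for z in (75,100,270):
            def c(q): return np.r_[f(P,(q[0],q[1],B-q[0]-q[1]))-[R,z]]
            s=least_squares(c,[0,2.0],bounds=([-1.01,.21],[2.36,2.38]));q5=B-s.x.sum()
            print(e,R,z,s.x.round(2),q5.round(2),np.abs(s.fun).max().round(), "OK" if np.abs(s.fun).max()<2 and .2<q5<2.71 else "")
E
python3 fk.py
```

```text
[  6. 275. 606. 434. 113. 384.] [ 1.  0. -3. -2.  2.  1.  0.  2. -2.  1. -0.  1.  2. -3.]
35 500 75 [0.66 2.38] -0.86 123.0 
35 500 100 [0.53 2.38] -0.73 116.0 
35 500 270 [-0.1   2.38] -0.1 19.0 
35 530 75 [0.68 2.38] -0.88 94.0 
35 530 100 [0.56 2.38] -0.76 89.0 
35 530 270 [-0.02  2.38] -0.18 3.0 
35 560 75 [0.69 2.38] -0.89 64.0 
35 560 100 [0.59 2.38] -0.79 60.0 
35 560 270 [0.03 2.34] -0.19 0.0 
35 590 75 [0.7  2.38] -0.9 35.0 
35 590 100 [0.61 2.38] -0.81 31.0 
35 590 270 [0.08 2.29] -0.18 0.0 
35 620 75 [0.71 2.38] -0.91 5.0 
35 620 100 [0.63 2.38] -0.82 2.0 
35 620 270 [0.12 2.24] -0.17 0.0 
40 500 75 [0.55 2.38] -0.66 97.0 
40 500 100 [0.43 2.38] -0.54 87.0 
40 500 270 [-0.11  2.36] 0.02 0.0 
40 530 75 [0.58 2.38] -0.69 69.0 
40 530 100 [0.47 2.38] -0.58 61.0 
40 530 270 [-0.05  2.31] 0.01 0.0 
40 560 75 [0.6  2.38] -0.71 40.0 
40 560 100 [0.51 2.38] -0.62 34.0 
40 560 270 [-0.    2.27] 0.01 0.0 
40 590 75 [0.62 2.38] -0.73 11.0 
40 590 100 [0.53 2.38] -0.64 6.0 
40 590 270 [0.05 2.22] 0.01 0.0 
40 620 75 [0.62 2.34] -0.69 0.0 
40 620 100 [0.54 2.33] -0.6 0.0 
40 620 270 [0
[... 854 characters left out ...]
 [0.48 2.28] -0.31 0.0 
50 590 100 [0.41 2.26] -0.22 0.0 
50 590 270 [0.03 2.07] 0.34 0.0 OK
50 620 75 [0.49 2.21] -0.26 0.0 
50 620 100 [0.43 2.2 ] -0.18 0.0 
50 620 270 [0.08 2.02] 0.35 0.0 OK
60 500 75 [0.34 2.32] -0.05 0.0 
60 500 100 [0.27 2.3 ] 0.05 0.0 
60 500 270 [-0.08  2.06] 0.64 0.0 OK
60 530 75 [0.37 2.26] -0.01 0.0 
60 530 100 [0.3  2.24] 0.08 0.0 
60 530 270 [-0.03  2.02] 0.63 0.0 OK
60 560 75 [0.39 2.2 ] 0.03 0.0 
60 560 100 [0.33 2.18] 0.11 0.0 
60 560 270 [0.02 1.97] 0.63 0.0 OK
60 590 75 [0.41 2.14] 0.07 0.0 
60 590 100 [0.36 2.12] 0.15 0.0 
60 590 270 [0.07 1.92] 0.64 0.0 OK
60 620 75 [0.44 2.07] 0.11 0.0 
60 620 100 [0.39 2.05] 0.18 0.0 
60 620 270 [0.11 1.86] 0.64 0.0 OK
```

```bash
cat >> h.py <<'E'
def plan2(ext,tw,n=5,step=60):
    s,q,R=st();p=np.load("p.npy");T=Ex(p,[ext])[0]
    for i in range(n):
        d=T-q;L=np.linalg.norm(d);d=d*min(1,step/max(L,1e-6));t=np.clip(tw,-.18,.18)
        print([round(float(v)/1000,4) for v in d@R],round(float(t),3))
        q=q+d;tw-=t;R=R@Ro.from_rotvec([t,0,0]).as_matrix()
E
python3 - <<'E'
from h import *
plan2([-100,120,300],1.57,12)
E
```

```text
[-0.0341, 0.0009, -0.0494] 0.18
[-0.0341, -0.008, -0.0487] 0.18
[-0.0341, -0.0166, -0.0465] 0.18
[-0.0341, -0.0246, -0.0428] 0.18
[-0.0341, -0.0319, -0.0377] 0.18
[-0.0341, -0.0381, -0.0314] 0.18
[-0.0341, -0.0431, -0.024] 0.18
[-0.0341, -0.0467, -0.0159] 0.18
[-0.0341, -0.0488, -0.0073] 0.13
[-0.0341, -0.0494, -0.0009] 0.0
[-0.0341, -0.0494, -0.0009] 0.0
[-0.0341, -0.0494, -0.0009] 0.0
```

Call:
send_rows:
  fingers: [0,0,0,0,0]
  slide:
    - [-0.034,0.001,-0.049]
    - [-0.034,-0.008,-0.049]
    - [-0.034,-0.017,-0.046]
    - [-0.034,-0.025,-0.043]
    - [-0.034,-0.032,-0.038]
  twist: [0.18,0.18,0.18,0.18,0.18]

```text
clock: 11.92
ee_pos: [910.8, -249.8, 457.2]
ee_rot: [0.851, 0.412, 0.221, -0.238]
contact_force: [0.5, -0.1, -0.1]
gripper_width: 0.004
```

Call:
send_rows:
  fingers: [0,0,0,0,0]
  slide:
    - [-0.034,-0.038,-0.031]
    - [-0.034,-0.043,-0.024]
    - [-0.034,-0.047,-0.016]
    - [-0.034,-0.049,-0.007]
    - [-0.034,-0.049,-0.001]
  twist: [0.18,0.18,0.18,0.13,0]

```text
clock: 12.55
ee_pos: [642.9, -192.8, 356.0]
ee_rot: [0.67, 0.667, 0.132, -0.298]
contact_force: [-0.4, -0.0, 0.6]
gripper_width: 0.004
```

```bash
python3 - <<'E'
from h import *
show();s,q,R=st();print(R.round(3))
plan2([-100,120,250],0,10)
E
```

```text
t 12.55 w [ 642.9 -192.8  356. ] ext [-122.1  -27.   356. ] yaw -1.7939 tilt [ 0.788 -0.223 -0.574] Fext [-0.15  0.42  0.62] grip 0.0 q [-0.5   0.04  2.02  0.94  0.23  0.43]
[[ 0.788  0.575 -0.221]
 [-0.223 -0.068 -0.973]
 [-0.574  0.815  0.074]]
[-0.0198, -0.0557, -0.0103] 0.0
[-0.0198, -0.0557, -0.0103] 0.0
[-0.0198, -0.0557, -0.0103] 0.0
[-0.0008, -0.0024, -0.0004] 0.0
[0.0, 0.0, 0.0] 0.0
[0.0, 0.0, 0.0] 0.0
[0.0, 0.0, 0.0] 0.0
[0.0, 0.0, 0.0] 0.0
[0.0, 0.0, 0.0] 0.0
[0.0, 0.0, 0.0] 0.0
```

```bash
python3 - <<'E'
from h import *
plan2([-100,105,270],0,6,35)
E
```

```text
[-0.0131, -0.0318, -0.0065] 0.0
[-0.0131, -0.0318, -0.0065] 0.0
[-0.0131, -0.0318, -0.0065] 0.0
[-0.0131, -0.0318, -0.0065] 0.0
[-0.0071, -0.0173, -0.0036] 0.0
[0.0, 0.0, 0.0] 0.0
```

Call:
send_rows:
  fingers: [0,0,0,0,0]
  slide:
    - [-0.013,-0.032,-0.006]
    - [-0.013,-0.032,-0.006]
    - [-0.013,-0.032,-0.006]
    - [-0.013,-0.032,-0.006]
    - [-0.007,-0.017,-0.004]
  twist: [0,0,0,0,0]

```text
clock: 13.18
ee_pos: [529.0, -145.7, 275.2]
ee_rot: [0.669, 0.667, 0.134, -0.298]
contact_force: [-0.6, 0.4, 0.1]
gripper_width: 0.008
```

```bash
python3 - <<'E'
from h import *
show();s,q,R=st();print(R.round(3))
plan2([-100,105,150],0,10,35)
E
```

```text
t 13.18 w [ 529.  -145.7  275.2] ext [-102.7   94.7  275.2] yaw -1.7913 tilt [ 0.787 -0.22  -0.576] Fext [0.29 0.71 0.15] grip 0.01 q [-0.56 -0.01  2.35  2.09  0.27 -0.8 ]
[[ 0.787  0.577 -0.218]
 [-0.22  -0.068 -0.973]
 [-0.576  0.814  0.073]]
[0.0177, -0.03, -0.0033] 0.0
[0.0177, -0.03, -0.0033] 0.0
[0.0177, -0.03, -0.0033] 0.0
[0.0104, -0.0177, -0.002] 0.0
[0.0, 0.0, 0.0] 0.0
[0.0, 0.0, 0.0] 0.0
[0.0, 0.0, 0.0] 0.0
[0.0, 0.0, 0.0] 0.0
[0.0, 0.0, 0.0] 0.0
[0.0, 0.0, 0.0] 0.0
```

```bash
python3 - <<'E'
from h import *
plan2([-100,97,80],0,6,40)
E
```

```text
[0.0226, -0.0328, -0.0035] 0.0
[0.0226, -0.0328, -0.0035] 0.0
[0.0226, -0.0328, -0.0035] 0.0
[0.0226, -0.0328, -0.0035] 0.0
[0.0199, -0.0289, -0.0031] 0.0
[0.0, 0.0, 0.0] 0.0
```

Call:
send_rows:
  fingers: [0,0,0,0,0]
  slide:
    - [0.018,-0.026,-0.003]
    - [0.018,-0.026,-0.003]
    - [0.011,-0.016,-0.002]
    - [0.006,-0.008,-0.001]
    - [0,0,0]
  twist: [0,0,0,0,0]

```text
clock: 13.8
ee_pos: [556.6, -150.0, 203.7]
ee_rot: [0.664, 0.666, 0.146, -0.306]
contact_force: [-1.2, -0.3, 0.1]
gripper_width: 0.002
```

```bash
python3 - <<'E'
from h import *
show();s,q,R=st();print(R.round(3))
plan2([-100,100,80],0,5,30)
E
```

```text
t 13.8 w [ 556.6 -150.   203.7] ext [-100.5   66.9  203.7] yaw -1.7867 tilt [ 0.769 -0.212 -0.603] Fext [-0.53  1.09  0.09] grip 0.0 q [-0.51  0.22  2.38  2.64  0.41 -1.34]
[[ 0.769  0.602 -0.214]
 [-0.212 -0.075 -0.974]
 [-0.603  0.795  0.07 ]]
[0.0113, -0.0277, -0.0023] 0.0
[0.0113, -0.0277, -0.0023] 0.0
[0.0113, -0.0277, -0.0023] 0.0
[0.0113, -0.0277, -0.0023] 0.0
[0.003, -0.0074, -0.0006] 0.0
```

```bash
python3 - <<'E'
from h import *
s,q,R=st();p=np.load("p.npy");e=Ex(p,[[0,1,0]])[0]-Ex(p,[[0,0,0]])[0]
print((e@R*.05).round(4),(np.array([0,0,-.05])@R).round(4))
E
```

```text
[-0.0399 -0.0302 -0.0009] [ 0.0301 -0.0397 -0.0035]
```

Call:
send_rows:
  fingers: [0,0,0,0,0]
  slide:
    - [-0.04,-0.03,-0.001]
    - [-0.04,-0.03,-0.001]
    - [-0.03,-0.04,-0.001]
    - [-0.03,-0.04,-0.001]
    - [-0.03,-0.04,-0.001]
  twist: [0,0,0,0,0]

```text
clock: 14.42
ee_pos: [469.8, -123.8, 259.9]
ee_rot: [0.648, 0.666, 0.186, -0.319]
contact_force: [0.1, 0.8, 1.2]
gripper_width: 0.006
```

```bash
python3 - <<'E'
from h import *
show();s,q,R=st();print(R.round(3))
p=np.load("p.npy");e=Ex(p,[[0,1,0]])[0]-Ex(p,[[0,0,0]])[0]
print((e@R*.05).round(4),(np.array([0,0,-.05])@R).round(4))
E
```

```text
t 14.43 w [ 469.8 -123.8  259.9] ext [-94.9 157.3 259.9] yaw -1.7561 tilt [ 0.727 -0.167 -0.666] Fext [0.83 0.07 1.19] grip 0.01 q [-0.65 -0.13  2.38  1.27  0.33 -0.04]
[[ 0.727  0.661 -0.184]
 [-0.167 -0.09  -0.982]
 [-0.666  0.745  0.045]]
[-0.0373 -0.0332 -0.0024] [ 0.0333 -0.0372 -0.0022]
```

Call:
send_rows:
  fingers: [0,0,0,0,0]
  slide:
    - [0.019,-0.036,-0.002]
    - [0.019,-0.036,-0.002]
    - [0.019,-0.036,-0.002]
    - [0,0,0]
    - [0,0,0]
  twist: [0,0,0,0,0]

```text
clock: 15.05
ee_pos: [491.2, -133.4, 194.0]
ee_rot: [0.634, 0.66, 0.215, -0.341]
contact_force: [-0.3, -0.4, -0.1]
gripper_width: 0.005
```

```bash
python3 - <<'E'
from h import *
show();s,q,R=st();print(R.round(3))
p=np.load("p.npy");e=Ex(p,[[0,1,0]])[0]-Ex(p,[[0,0,0]])[0]
print((e@R*.05).round(4),(np.array([0,0,-.05])@R).round(4))
E
```

```text
t 15.05 w [ 491.2 -133.4  194. ] ext [-99.4 134.3 194. ] yaw -1.7487 tilt [ 0.675 -0.149 -0.722] Fext [-0.42  0.21 -0.07] grip 0.01 q [-0.6   0.08  2.38  1.71  0.27 -0.48]
[[ 0.675  0.716 -0.177]
 [-0.149 -0.103 -0.984]
 [-0.722  0.691  0.037]]
[-0.0346 -0.036  -0.0027] [ 0.0361 -0.0345 -0.0018]
```

Call:
send_rows:
  fingers: [0,0,0,0,0]
  slide:
    - [0.022,-0.035,-0.002]
    - [0.022,-0.035,-0.002]
    - [0.022,-0.035,-0.002]
    - [0.022,-0.035,-0.002]
    - [0,0,0]
  twist: [0,0,0,0,0]

```text
clock: 15.68
ee_pos: [518.7, -147.2, 72.3]
ee_rot: [0.617, 0.653, 0.248, -0.363]
contact_force: [-0.6, 0.3, 0.8]
gripper_width: 0.004
```

```bash
python3 - <<'E'
from h import *
show();s,q,R=st();print(R.round(3))
p=np.load("p.npy");e=Ex(p,[[0,1,0]])[0]-Ex(p,[[0,0,0]])[0]
print((e@R*.05).round(4),(np.array([0,0,-.05])@R).round(4))
E
```

```text
t 15.68 w [ 518.7 -147.2   72.3] ext [-106.4  104.4   72.3] yaw -1.7404 tilt [ 0.613 -0.124 -0.78 ] Fext [0.14 0.68 0.76] grip 0.0 q [-0.57  0.45  2.38  2.52  0.39 -1.31]
[[ 0.613  0.772 -0.169]
 [-0.124 -0.117 -0.985]
 [-0.78   0.625  0.024]]
[-0.0312 -0.0389 -0.0032] [ 0.039  -0.0312 -0.0012]
```

Call:
send_rows:
  fingers: [0,0,0,0,0]
  slide:
    - [0.01,0.0125,0.001]
    - [0.01,0.0125,0.001]
    - [0.01,0.0125,0.001]
    - [0,0,0]
    - [0,0,0]
  twist: [0,0,0,0,0]

```text
clock: 16.3
ee_pos: [564.9, -158.1, 74.7]
ee_rot: [0.618, 0.652, 0.247, -0.363]
contact_force: [-0.1, 0.2, 0.1]
gripper_width: 0.005
```

```bash
python3 - <<'E'
from h import *
show();s,q,R=st();print(R.round(3))
for c in ["side","wrist"]: cv2.imwrite(f"pics/{c}5.png",arm.read_camera(c)[:,:,::-1])
p=np.load("p.npy");e=Ex(p,[[0,1,0]])[0]-Ex(p,[[0,0,0]])[0]
print((e@R*.05).round(4),(np.array([0,0,-.05])@R).round(4))
E
```

```text
t 16.3 w [ 564.9 -158.1   74.7] ext [-106.4   56.9   74.7] yaw -1.7398 tilt [ 0.615 -0.126 -0.779] Fext [0.2  0.12 0.11] grip 0.01 q [-0.52  0.46  2.27  2.45  0.31 -1.19]
[[ 0.615  0.771 -0.168]
 [-0.126 -0.114 -0.985]
 [-0.779  0.627  0.027]]
[-0.0314 -0.0388 -0.0032] [ 0.0389 -0.0313 -0.0013]
```

View pics/side5.png

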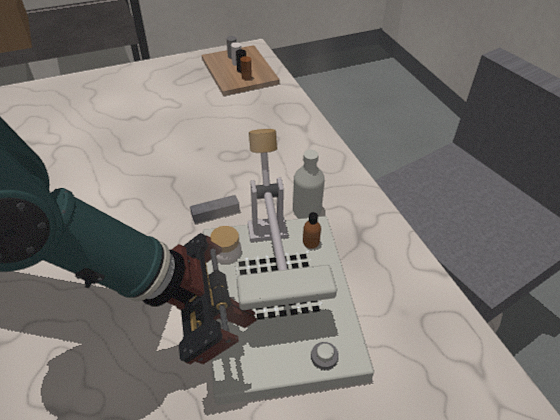

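View pics/wrist5.png

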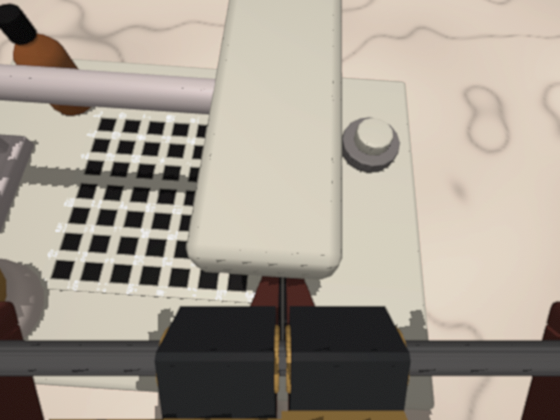

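Call:
send_rows:
  fingers: [0,0,0,0,0]
  slide:
    - [-0.0062,0.005,0]
    - [-0.0047,0.0038,0]
    - [-0.0047,0.0038,0]
    - [-0.0031,0.0025,0]
    - [-0.0031,0.0025,0]
  twist: [0,0,0,0,0]

```text
clock: 17.02
ee_pos: [564.1, -157.3, 100.9]
ee_rot: [0.617, 0.652, 0.248, -0.364]
contact_force: [-0.8, -0.2, -0.9]
gripper_width: 0.005
```

```bash
python3 - <<'E'
from h import *
show()
cv2.imwrite("pics/wrist6.png",arm.read_camera("wrist")[:,:,::-1])
E
```

```text
t 17.02 w [ 564.1 -157.3  100.9] ext [-105.8   57.8  100.9] yaw -1.7405 tilt [ 0.612 -0.126 -0.781] Fext [-0.37  0.78 -0.92] grip 0.01 q [-0.52  0.39  2.25  2.2   0.24 -0.94]
```

View pics/wrist6.png

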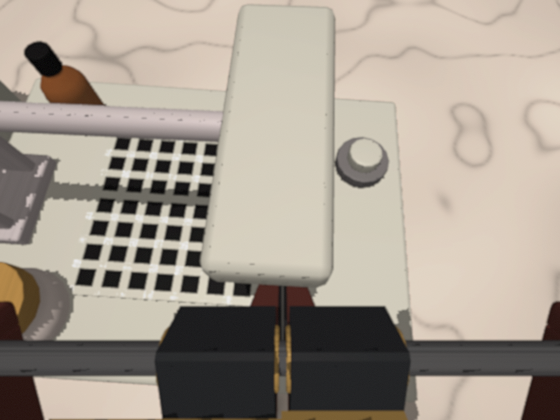

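Call:
send_rows:
  fingers: [0,0,0,0,0]
  slide:
    - [-0.0078,0.0063,0]
    - [-0.0078,0.0063,0]
    - [-0.0078,0.0063,0]
    - [-0.0078,0.0063,-0.001]
    - [-0.0078,0.0063,-0.002]
  twist: [0,0,0,0,0]

```text
clock: 17.7
ee_pos: [564.6, -153.4, 150.9]
ee_rot: [0.617, 0.653, 0.249, -0.363]
contact_force: [0.1, 1.3, -2.4]
gripper_width: 0.006
```

```bash
python3 - <<'E'
from h import *
show()
cv2.imwrite("pics/wrist7.png",arm.read_camera("wrist")[:,:,::-1])
cv2.imwrite("pics/side7.png",arm.read_camera("side")[:,:,::-1])
E
```

```text
t 17.7 w [ 564.6 -153.4  150.9] ext [-101.8   58.2  150.9] yaw -1.7381 tilt [ 0.613 -0.122 -0.78 ] Fext [ 1.3   0.26 -2.38] grip 0.01 q [-0.51  0.26  2.21  1.45  0.2  -0.16]
```

View pics/wrist7.png

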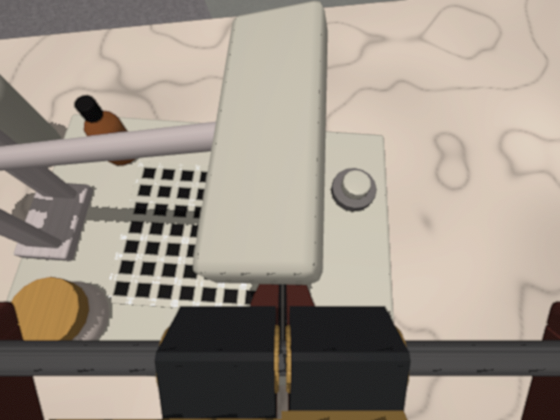

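View pics/side7.png

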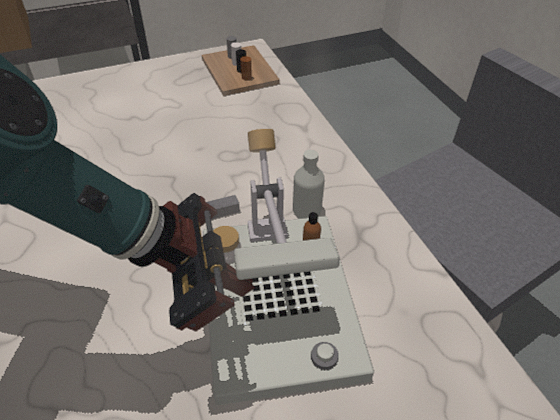

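Call:
send_rows:
  fingers: [0,0,0,0,0]
  slide:
    - [-0.0062,0.0052,-0.003]
    - [-0.0062,0.0052,-0.003]
    - [-0.0062,0.0052,-0.003]
    - [-0.0062,0.0052,-0.003]
    - [-0.0062,0.0052,-0.0035]
  twist: [0,0,0,0,0]

```text
clock: 18.42
ee_pos: [568.8, -137.7, 190.8]
ee_rot: [0.617, 0.653, 0.249, -0.363]
contact_force: [-1.0, -0.9, 0.0]
gripper_width: 0.008
```

```bash
python3 - <<'E'
from h import *
show();s,q,R=st();p=np.load("p.npy")
for v in ([1,0,0],[0,1,0],[0,0,1]): print(((Ex(p,[v])[0]-Ex(p,[[0,0,0]])[0])@R*.05).round(4))
E
```

```text
t 18.43 w [ 568.8 -137.7  190.8] ext [-85.7  57.8 190.8] yaw -1.7385 tilt [ 0.614 -0.123 -0.78 ] Fext [-1.12  0.78  0.04] grip 0.01 q [-0.47  0.17  2.16  0.84  0.22  0.49]
[ 0.0011  0.0033 -0.0499]
[-0.0313 -0.0389 -0.0033]
[-0.039   0.0313  0.0012]
```

Call:
send_rows:
  fingers: [0,0,0,0,0]
  slide:
    - [-0.0062,0.0053,-0.003]
    - [-0.0062,0.0053,-0.0035]
    - [-0.0062,0.0053,-0.004]
    - [-0.0062,0.0053,-0.0045]
    - [-0.0062,0.0053,-0.005]
  twist: [0,0,0,0,0]

```text
clock: 19.05
ee_pos: [573.5, -116.7, 230.8]
ee_rot: [0.617, 0.653, 0.249, -0.362]
contact_force: [-0.7, 0.1, -0.4]
gripper_width: -0.001
```

```bash
python3 - <<'E'
from h import *
show()
cv2.imwrite("pics/wrist8.png",arm.read_camera("wrist")[:,:,::-1])
cv2.imwrite("pics/side8.png",arm.read_camera("side")[:,:,::-1])
E
```

```text
t 19.05 w [ 573.5 -116.7  230.8] ext [-64.1  58.1 230.8] yaw -1.7375 tilt [ 0.613 -0.121 -0.78 ] Fext [-0.03  0.7  -0.42] grip -0.0 q [-0.4   0.09  2.11  0.45  0.3   0.94]
```

View pics/wrist8.png

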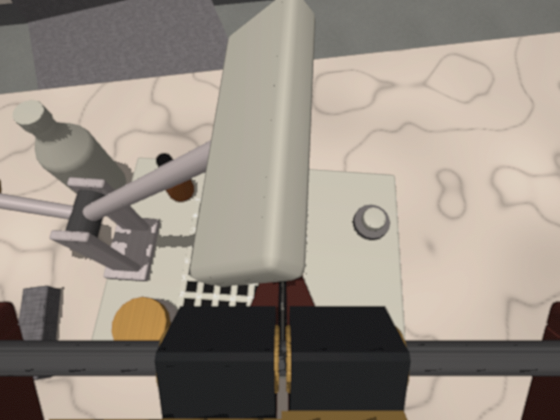

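View pics/side8.png

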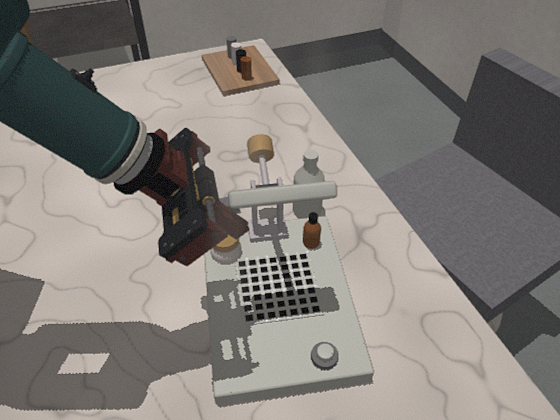

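Call:
send_rows:
  fingers: [0,0,0,0,0]
  slide:
    - [-0.0047,0.0041,-0.005]
    - [-0.0047,0.0041,-0.005]
    - [-0.0047,0.0041,-0.005]
    - [-0.0045,0.004,-0.0055]
    - [-0.0045,0.004,-0.0055]
  twist: [0,0,0,0,0]

```text
clock: 19.77
ee_pos: [579.8, -91.0, 261.2]
ee_rot: [0.617, 0.653, 0.249, -0.362]
contact_force: [-0.2, -0.0, 0.1]
gripper_width: 0.006
```

```bash
python3 - <<'E'
from h import *
show()
cv2.imwrite("pics/side9.png",arm.read_camera("side")[:,:,::-1])
E
```

```text
t 19.77 w [579.8 -91.  261.2] ext [-37.7  57.9 261.2] yaw -1.7376 tilt [ 0.614 -0.122 -0.78 ] Fext [-0.08  0.23  0.14] grip 0.01 q [-0.33  0.04  2.06  0.23  0.37  1.22]
```

View pics/side9.png

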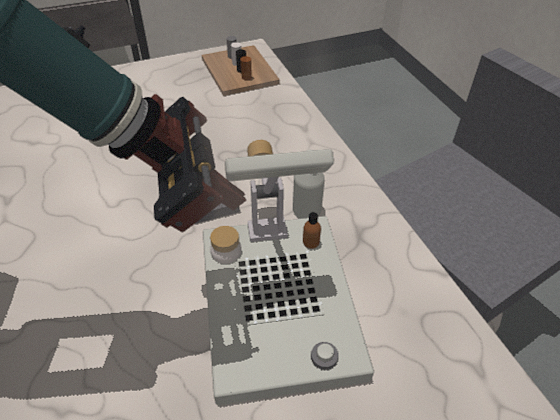

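Call:
send_rows:
  fingers: [0,0,0,0,0]
  slide:
    - [-0.0037,0.0033,-0.006]
    - [-0.0035,0.0032,-0.006]
    - [-0.0033,0.003,-0.006]
    - [-0.003,0.0028,0]
    - [0,0,0]
  twist: [0,0,0,0,0]

```text
clock: 20.45
ee_pos: [584.5, -73.6, 279.8]
ee_rot: [0.617, 0.653, 0.248, -0.362]
contact_force: [0.3, -0.3, 0.8]
gripper_width: 0.008
```

```bash
python3 - <<'E'
from h import *
show()
cv2.imwrite("pics/side10.png",arm.read_camera("side")[:,:,::-1])
cv2.imwrite("pics/wrist10.png",arm.read_camera("wrist")[:,:,::-1])
E
```

```text
t 20.45 w [584.5 -73.6 279.8] ext [-19.6  57.4 279.8] yaw -1.7381 tilt [ 0.615 -0.123 -0.779] Fext [-0.19 -0.4   0.76] grip 0.01 q [-0.27  0.02  2.03  0.12  0.41  1.36]
```

View pics/side10.png

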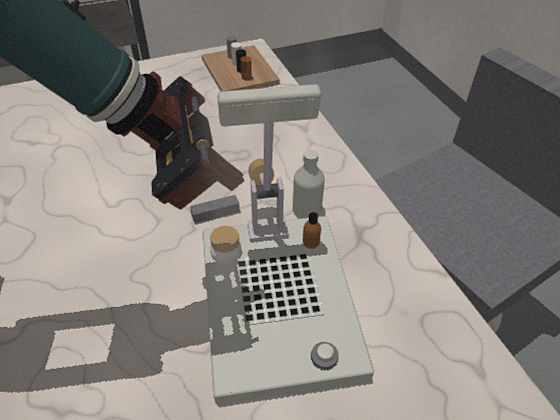

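View pics/wrist10.png

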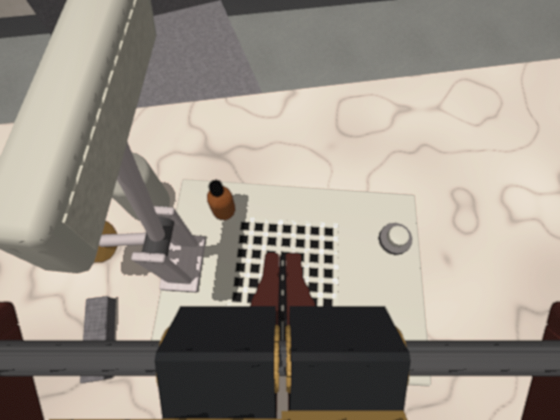

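```bash
python3 - <<'E'
from h import *
plan2([-165,-58,110],0,9,35)
plan2([-165,57,240],0,1,35)
E
```

```text
[0.028, -0.0036, 0.0207] 0.0
[0.028, -0.0036, 0.0207] 0.0
[0.028, -0.0036, 0.0207] 0.0
[0.028, -0.0036, 0.0207] 0.0
[0.028, -0.0036, 0.0207] 0.0
[0.028, -0.0036, 0.0207] 0.0
[0.028, -0.0036, 0.0207] 0.0
[0.0051, -0.0007, 0.0037] 0.0
[0.0, 0.0, 0.0] 0.0
[0.0065, -0.0079, 0.0335] 0.0
```

Call:
send_rows:
  fingers: [0,0,0,0,0]
  slide:
    - [0,0,0.03]
    - [0.025,-0.003,0.025]
    - [0.03,-0.004,0.02]
    - [0.03,-0.004,0.02]
    - [0.03,-0.004,0.015]
  twist: [0,0,0,0,0]

```text
clock: 21.18
ee_pos: [625.3, -196.0, 182.5]
ee_rot: [0.617, 0.653, 0.247, -0.363]
contact_force: [1.0, 0.6, 0.1]
gripper_width: 0.005
```

```bash
python3 - <<'E'
from h import *
show()
plan2([-165,-58,100],0,5,30)
E
```

```text
t 21.18 w [ 625.3 -196.   182.5] ext [-129.3  -10.6  182.5] yaw -1.7398 tilt [ 0.615 -0.125 -0.779] Fext [ 0.84 -0.86  0.1 ] grip 0.0 q [-0.53  0.28  2.03  0.85  0.27  0.44]
[0.0275, -0.0051, 0.0108] 0.0
[0.0275, -0.0051, 0.0108] 0.0
[0.0275, -0.0051, 0.0108] 0.0
[0.0106, -0.002, 0.0042] 0.0
[0.0, 0.0, 0.0] 0.0
```

Call:
send_rows:
  fingers: [0,0,0,0,0]
  slide:
    - [0.027,-0.005,0.011]
    - [0.027,-0.005,0.011]
    - [0.027,-0.005,0.011]
    - [0.011,-0.002,0.004]
    - [0,0,0]
  twist: [0,0,0,0,0]

```text
clock: 21.8
ee_pos: [662.1, -240.8, 100.6]
ee_rot: [0.617, 0.653, 0.248, -0.363]
contact_force: [0.2, 1.4, 0.3]
gripper_width: 0.005
```

```bash
python3 - <<'E'
from h import *
show()
plan2([-165,-58,65],0,3,30)
cv2.imwrite("pics/side11.png",arm.read_camera("side")[:,:,::-1])
cv2.imwrite("pics/wrist11.png",arm.read_camera("wrist")[:,:,::-1])
p=np.load("p.npy");print(wproj(Ex(p,[[-165,-50,50],[-165,-50,35]])))
E
```

```text
t 21.8 w [ 662.1 -240.8  100.6] ext [-164.5  -56.7  100.6] yaw -1.7397 tilt [ 0.613 -0.123 -0.78 ] Fext [1.43 0.11 0.25] grip 0.0 q [-0.57  0.48  1.99  1.45  0.23 -0.21]
[0.024, -0.0179, -0.0002] 0.0
[0.0045, -0.0034, -0.0] 0.0
[0.0, 0.0, 0.0] 0.0
[[281.49855422 298.08458374]
 [281.00814139 301.12423391]]
```

View pics/side11.png

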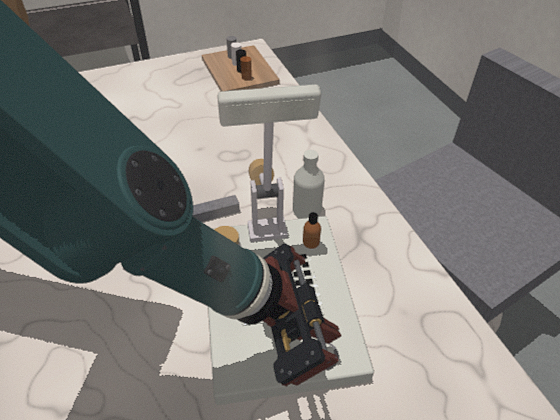

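View pics/wrist11.png

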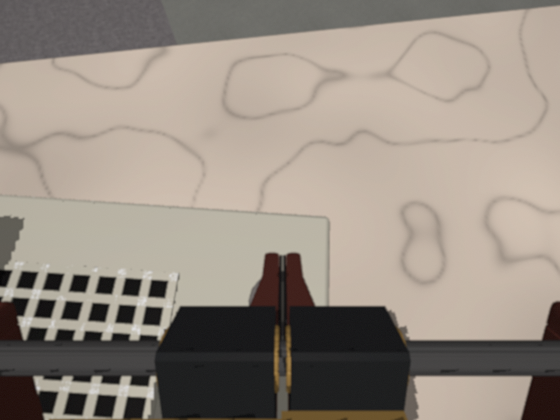

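Call:
send_rows:
  fingers: [0,0,0,0,0]
  slide:
    - [0.0156,-0.0125,0]
    - [0.0078,-0.0062,0]
    - [0.0039,-0.0031,0]
    - [0.0023,-0.0019,0]
    - [0,0,0]
  twist: [0,0,0,0,0]

```text
clock: 22.52
ee_pos: [662.4, -241.1, 64.6]
ee_rot: [0.617, 0.653, 0.248, -0.362]
contact_force: [-0.8, 0.2, -0.4]
gripper_width: 0.003
```

Call:
send_rows:
  fingers: [0,0,0,0,0]
  slide:
    - [0.0016,-0.0012,0]
    - [0.0016,-0.0012,0]
    - [0.0016,-0.0012,0]
    - [0.0008,-0.0006,0]
    - [0,0,0]
  twist: [0,0,0,0,0]

```text
clock: 23.15
ee_pos: [662.7, -241.3, 57.5]
ee_rot: [0.617, 0.653, 0.248, -0.362]
contact_force: [-2.0, 1.7, 5.4]
gripper_width: 0.006
```

```bash
python3 - <<'E'
from h import *
show()
E
```

```text
t 23.15 w [ 662.7 -241.3   57.5] ext [-164.7  -57.5   57.5] yaw -1.7383 tilt [ 0.615 -0.123 -0.779] Fext [1.24 2.3  5.43] grip 0.01 q [-0.57  0.57  2.01  1.91  0.25 -0.68]
```

Call:
send_rows:
  fingers: [0,0,0,0,0]
  slide:
    - [0.0008,-0.0006,0]
    - [0.0008,-0.0006,0]
    - [0.0004,-0.0003,0]
    - [0,0,0]
    - [0,0,0]
  twist: [0,0,0,0,0]

```text
clock: 23.78
ee_pos: [663.1, -241.3, 56.8]
ee_rot: [0.618, 0.653, 0.247, -0.361]
contact_force: [-11.0, 4.4, 21.3]
gripper_width: 0.007
```

```bash
python3 - <<'E'
from h import *
show()
E
```

```text
t 23.77 w [ 663.1 -241.3   56.8] ext [-164.7  -57.8   56.8] yaw -1.7383 tilt [ 0.617 -0.124 -0.777] Fext [ 1.74 11.73 21.27] grip 0.01 q [-0.57  0.57  2.01  1.93  0.25 -0.7 ]
```

```bash
python3 - <<'E'
from h import *
for c in ["side","top"]:
    im=arm.read_camera(c)[:,:,::-1]
    a=im[300:400,260:400] if c=="side" else im[180:270,340:450]
    cv2.imwrite(f"pics/{c}12.png",cv2.convertScaleAbs(cv2.resize(a,None,fx=5.5,fy=5.5,interpolation=cv2.INTER_CUBIC),alpha=1.5))
E
```

View pics/side12.png

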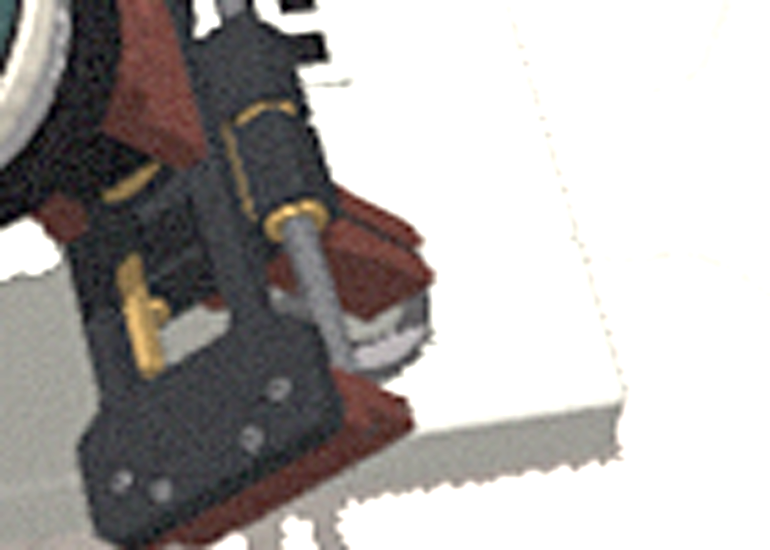

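View pics/top12.png

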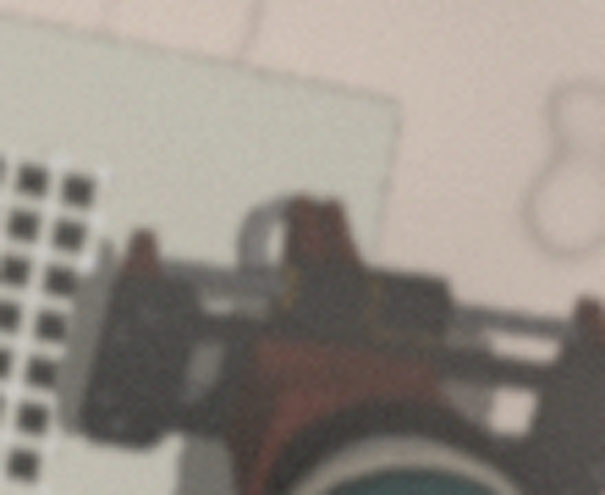

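```bash
python3 - <<'E'
from h import *
s,q,R=st();p=np.load("p.npy")
print((proj("top",[q,q+R@[0,10,0],q+R@[0,-10,0]])-[340,180])*5.5, (proj("side",[q,q+R@[0,10,0],q+R@[0,-10,0]])-[260,300])*5.5)
b=Ex(p,[[-165,-50,50],[-165,-37,50],[-165,-63,50],[-152,-50,50],[-178,-50,50]]);print((proj("side",b)-[260,300])*5.5)
for v in ([1,0,0],[0,1,0],[0,0,1]): print(((Ex(p,[v])[0]-Ex(p,[[0,0,0]])[0])@R*.01).round(4))
E
```

```text
[[307.39719521 225.58807166]
 [314.18986837 203.41037715]
 [300.6843678  247.50507432]] [[388.74303094 272.79049602]
 [418.21184637 255.31513996]
 [359.52773787 290.11551033]]
[[358.81322459 289.93414607]
 [312.15196153 296.64013093]
 [405.27127154 283.25736669]
 [348.48915548 246.86722756]
 [369.38678774 334.04183049]]
[ 0.0002  0.0007 -0.01  ]
[-0.0063 -0.0077 -0.0007]
[-0.0078  0.0063  0.0002]
```

Call:
send_rows:
  fingers: [0,0,0,0,0]
  slide:
    - [-0.0094,0.0076,0]
    - [-0.0078,0.0063,0]
    - [-0.005,-0.006,-0.003]
    - [0.0078,-0.0063,0]
    - [0.0031,-0.0025,0]
  twist: [0,0,0,0,0]

```text
clock: 24.5
ee_pos: [655.2, -237.1, 62.2]
ee_rot: [0.617, 0.653, 0.248, -0.362]
contact_force: [-0.6, 0.9, 2.4]
gripper_width: 0.002
```

```bash
python3 - <<'E'
from h import *
show()
E
```

```text
t 24.5 w [ 655.2 -237.1   62.2] ext [-162.4  -49.2   62.2] yaw -1.7389 tilt [ 0.614 -0.124 -0.779] Fext [0.79 0.75 2.4 ] grip 0.0 q [-0.57  0.55  2.03  1.9   0.25 -0.68]
```

Call:
send_rows:
  fingers: [0,0,0,0,0]
  slide:
    - [0.0012,-0.0009,0]
    - [0.0008,-0.0006,0]
    - [0.0004,-0.0003,0]
    - [0,0,0]
    - [0,0,0]
  twist: [0,0,0,0,0]

```text
clock: 25.12
ee_pos: [655.6, -237.1, 60.0]
ee_rot: [0.617, 0.653, 0.248, -0.362]
contact_force: [-2.0, 0.7, 2.9]
gripper_width: 0.005
```

Call:
send_rows:
  fingers: [0,0,0,0,0]
  slide:
    - [0.0008,-0.0006,0]
    - [0.0008,-0.0006,0]
    - [0.0004,-0.0003,0]
    - [0,0,0]
    - [0,0,0]
  twist: [0,0,0,0,0]

```text
clock: 25.75
ee_pos: [655.8, -237.2, 57.5]
ee_rot: [0.617, 0.653, 0.248, -0.362]
contact_force: [-3.1, 0.7, 4.9]
gripper_width: 0.004
```

```bash
python3 - <<'E'
from h import *
show()
E
```

```text
t 25.75 w [ 655.8 -237.2   57.5] ext [-162.4  -49.8   57.5] yaw -1.7385 tilt [ 0.615 -0.123 -0.779] Fext [-0.06  3.19  4.9 ] grip 0.0 q [-0.57  0.56  2.03  1.95  0.25 -0.73]
```

Call:
send_rows:
  fingers: [0,0,0,0,0]
  slide:
    - [0.0008,-0.0006,0]
    - [0.0004,-0.0003,0]
    - [0,0,0]
    - [0,0,0]
    - [0,0,0]
  twist: [0,0,0,0,0]

```text
clock: 26.38
ee_pos: [655.9, -237.2, 57.1]
ee_rot: [0.618, 0.653, 0.247, -0.362]
contact_force: [-8.3, 1.1, 14.6]
gripper_width: 0.006
```

Call:
send_rows:
  fingers: [0,0,0,0,0]
  slide:
    - [-0.0156,0.0125,0]
    - [-0.02,0.016,0]
    - [-0.0234,0.0188,0.01]
    - [-0.0234,0.0188,0.02]
    - [0,0,0.02]
  twist: [0,0,0,0,0]

```text
clock: 27.0
ee_pos: [649.6, -283.5, 161.0]
ee_rot: [0.619, 0.653, 0.247, -0.36]
contact_force: [0.2, 0.4, -0.7]
gripper_width: 0.005
```

Call:
send_rows:
  fingers: [0,0,0,0,0]
  slide:
    - [0,0,0.03]
    - [0,0,0.02]
    - [0,0,0]
    - [0,0,0]
    - [0,0,0]
  twist: [0,0,0,0,0]

```text
clock: 27.62
ee_pos: [640.1, -330.2, 158.8]
ee_rot: [0.617, 0.653, 0.249, -0.361]
contact_force: [-0.5, 0.3, -0.4]
gripper_width: 0.007
```

```bash
python3 - <<'E'
from h import *
show()
cv2.imwrite("pics/side13.png",arm.read_camera("side")[:,:,::-1])
cv2.imwrite("pics/wrist13.png",arm.read_camera("wrist")[:,:,::-1])
show()
E
```

```text
t 27.62 w [ 640.1 -330.2  158.8] ext [-256.4  -56.   158.8] yaw -1.7362 tilt [ 0.616 -0.12  -0.779] Fext [ 0.23  0.53 -0.4 ] grip 0.01 q [-0.75  0.41  1.89  0.97  0.41  0.15]
t 27.73 w [ 640.3 -330.4  159.1] ext [-256.7  -56.2  159.1] yaw -1.7363 tilt [ 0.616 -0.121 -0.778] Fext [-0.32 -0.17  0.71] grip 0.01 q [-0.75  0.41  1.89  0.97  0.41  0.15]
```

View pics/side13.png

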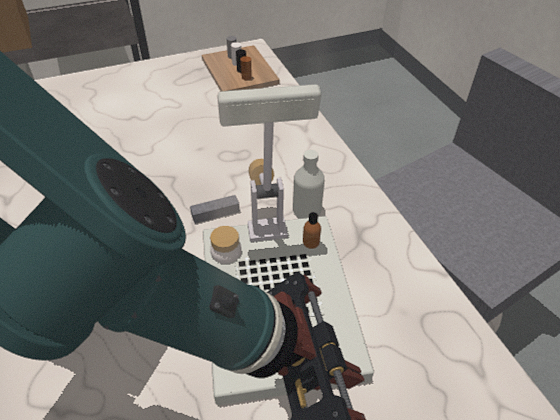

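View pics/wrist13.png

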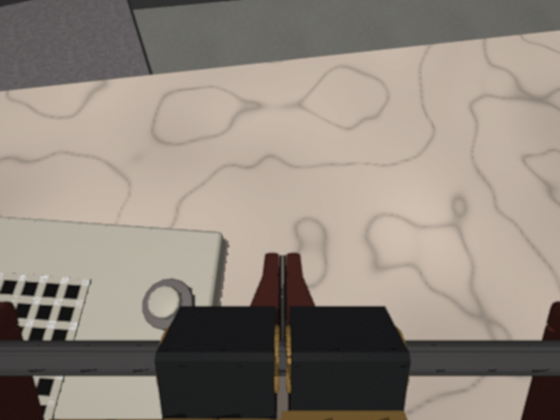

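The side view shows the lamp still parked up, with its head at about (270,104). The jar, polish, remover and buffer stand where they were. In the wrist view the button is free at about (165,300) and looks raised. The arm touches nothing, so I'm handing in.

```bash
python3 -c "
from rig import arm
print(arm.close_job())"
```

```text
the job is handed in; nothing more can be done
None
```

The lamp is parked up and the power button was pressed fully down and let go. I handed the job in at about 28 s of the 42 s allowed; no verdict was reported.

- **Lamp:** My first attempt pushed the head's free edge with the tool pointing straight down. It slipped at 7–13 N of push and the lamp did not move. The moves cannot tilt the tool directly. I drove the arm past its reach limit, where it tilts by itself, until the fingers pointed about 51° below horizontal. I then put the closed fingers under the robot-side end of the head and followed its arc upward. The measured force was about 2.5 N, with no gripping. The lamp left the fingers past its balance point and swung up.
- **Button:** I pressed it twice after the lamp was up. The first press stopped hard at 21 N, but the tip was off-centre and may have been on the housing rim. The second, centred press showed the button's spring (2.4 to 4.9 N over 5 mm), then a firm stop at 14.6 N, so it was fully down. I then moved the tool clear.
- **Last checks:** The final pictures show the lamp upright, the same as about 7 s earlier. The button looks raised, and the jar, bottles and buffing block look unmoved. The contact force was within noise (under 1 N). I judged the button's return and the lamp's angle from the pictures only, because neither joint can be read directly.

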